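# Load the tile rotator and set its speed dial

### The arm

A 7-joint arm with a two-finger parallel gripper is mounted at the origin on the work surface. World frame = base frame: x ahead of the robot, y to its left, z up, the work surface at z = 0. Lengths are in m, angles in rad, forces in N, time in s.
With the tool pointing down it reaches from about 0.425 to 0.925 m from the base axis. Payload 6.8 kg.
Tool frame: the origin (TCP) lies on the centre line of the jaws, within the pads' length; the fingertips stand bot.tip_reach ahead of it and the grasp point (between the pads) lies 3 mm ahead of it (bot.tip_reach is the distance from the TCP to the fingertips, in m); z points along the fingers, y is the line along which they close (so a half turn about z gives the same grasp; the last joint's range is limited). The gripper opens to 85 mm and grips with 20 to 120 N. Pads are 22 mm wide; open, the fingers measure 114 mm over their backs; the gripper's body (76 mm by 85 mm) begins 54 mm behind the grasp point. The pads swing forward as they close: fully open they stand 13 mm farther back than shut.
Start: joints at [-1.327, 0.477, 0.022, 1.555, -0.011, 1.109, -0.083], TCP at [0.233, 0.634, 0.253] pointing down, gripper open.
Joint ranges: [-2.96, 2.96], [-0.34, 2.1], [-1.41, 1.46], [0.24, 2.44], [-1.37, 4.51], [0.17, 1.92], [-2.96, 2.96]. Speed limits (rad/s): [2.39, 2.39, 3.14, 3.14, 3.14, 3.14, 3.14].

### API

Orientations are given as a unit quaternion [w, x, y, z].
In Python, from station import bot gives the robot as it stands.
- The arm moves only by the tool jog_arm, never from a script. Its argument "deltas" is a list of rows, each a list of 7 numbers: the shift along the world's x, y, z in m, then the turn, a rotation vector about the world's x, y, z in rad, then the opening, from 0 (shut) to 1 (fully open). In form: [[x, y, z, rx, ry, rz, grip], ...]. A call has 1 to 10 rows; each row shifts and turns the commanded pose from where the row before left it; what a row does not reach is not made up. A row lasts 1/10 s, in which the tool goes at most 50 mm and 8.59 degrees, less where a joint would pass 70% of its speed; a pose out of reach is approached as far as the arm can. A call with a gripper value outside its range is refused whole. The fingers move at their own pace and stop on an object; "newtons" is the grip in N (left out, the last holds). Time passes only in rows, so rows that do not move let the fingers close. It gives the time, the measured TCP pose, the force, the opening and the grip force at its end, in the units of the state.
- bot.get_obs(): the state, without advancing time (a new reading comes with each control period).
- bot.read_camera(name): name is "scene" or "top" or "wrist"; returns a dict with "img" (384x512x3 uint8, red, green, blue), "K" (3x3 intrinsics, pixels), "eye" and "attitude" of the camera in the world. Camera axes: x right, y down, z forward; pixel columns grow to the right and rows downward; lengths in m; the calibration is good to about 2 mm. A picture is of the moment at which its call begins. There is no depth.
- bot.hand_in(): hands the job in; it is judged then, once.
The state is a dict: "t": time; "q": joint angles; "joint_vel": joint speeds; "joint_torque": joint torques, N m; "eef_pos": TCP position; "tool_rot": TCP orientation; "contact_force": force on the tool from outside, world axes, zero at the start; "torque": the same for the moment, N m; "gripper_width": opening from 0.0 (shut) to 1.0 (fully open); "grasp_force": force on a finger pad.
Only numpy, scipy, OpenCV 4.12 (cv2) and the standard library are available. Lean on these libraries where they do the work, as an engineer would, in place of code of your own. Each camera call takes 0.05 s, during which the arm holds its last target. There are 200 camera calls.

### The job

Load the white reaction tile on the rotator's platform: tip one short end in under the retaining lip, then lower the other end so that the tile lies flat on the mat between lip and stop bar, centred and square. Also set the speed: turn the knob on the sloped panel until its white line points at the one long mark of the scale. Let go of both and leave everything else on the bench where it stands.

Things in the scene. Friction and masses are not known exactly. Their poses are not given: they have to be found in the camera images.
- rotator: Serology tile rotator (switched off), fixed: white housing 270 mm deep (x), 240 mm wide (y), top at 86 mm. Its front (-x), where the control panel slopes at 35 deg to the horizontal from 26 to 86 mm, faces 29 to 73 deg left of the robot's +x. A platform for the tile stands behind the panel. Origin: on the bench under the housing's centre; x from panel to back, y to its left, z up.
- tile_seat (a point): On the rotator: centre of the platform's rubber mat, 106 mm above the bench; axes as the rotator's. The middle of the tile's underside comes here (5 mm of play in y) when it is home, long side along y. Platform 86 mm (x) by 150 mm (y), open along both x sides. The tile goes in only with its +y end first and lower, tilted (about 25 deg suits the flap), then is lowered flat.
- lip_foot (a point): On the rotator: foot of the steel retaining lip at the platform's +y end, at mat height on the inner face of its wall, 61.5 mm in y from tile_seat; axes as the rotator's. Lip 80 mm wide (x). From the wall, 12.5 mm above the mat, a flap 14 mm long, 2 mm thick reaches over the mat towards -y, rising at 25 deg, so its free edge's underside is 18.4 mm up, 12.7 mm from the wall.
- stop_foot (a point): On the rotator: foot of the inner face of the stop bar at the platform's -y end, at mat height, 63.5 mm in -y from tile_seat; axes as the rotator's. The bar is 5 mm high, 5 mm thick, 80 mm wide (x).
- tile: White glazed ceramic reaction tile, 120 mm long (its x), 50 mm wide (y), 10 mm thick (z), about 0.13 kg, with two rows of five grey rings on top; either short end may go under the lip. Starts lying flat on the bench, left or right of the rotator. Origin: the centre of its underside, z up.
- knob_foot (a point): On the rotator: where the speed knob's axis meets the sloped panel, in the middle of the panel, 56 mm above the bench; axes as the rotator's. The axis leans 35 deg from vertical towards the front: out along (-0.574, 0, 0.819) in these axes. No raised part within 45 mm on the panel.
- knob_top (a point): On the speed knob: centre of its outer end face, 28 mm out from knob_foot along the axis. z points out along the axis; the frame turns with the knob. Black round fluted knob, 40 mm in diameter, with a thin 48 mm skirt against the panel and a white pointer line from the centre of the end face down one side.
- speed (a joint): Knob angle, rad, 0 (anticlockwise stop) to 4.5, growing clockwise as seen facing the panel. Stays where left (friction about 0.04 N m). Eleven marks around the knob, 0.45 apart, the first at 0 (lower left), the last at 4.5 (lower right); the only long, thick one is the fifth, at 1.8, just left of the dial's top (uphill side). The white line starts between 0.35 and 1.25.
- dishes: Bystander: stack of four black-lidded Petri dishes, 90 mm across, 62 mm high, origin under its centre; it stands on the other side of the rotator from the tile.
- dropper_a: Bystander: small white dropper bottle, 25 mm across, 64 mm high, origin under its centre.
- dropper_b: Bystander: small white dropper bottle, as dropper_a.
- carton: Bystander: white kit carton, 80 x 120 x 78 mm high, origin under its centre.
- sample_cup: Bystander: specimen cup with blue lid, 69 mm across, 67 mm high, origin under its centre.

How it is judged:
By the outcome, as a careful person would: the job done as asked, in the order asked, and still so for the second after the job is handed in, with the robot touching nothing.
It also fails if it takes over 54 s, if anything falls off the work surface, if the arm or the gripper's body presses on something with over 40 N, if the wrist force passes 120 N, or if a joint passes its speed limit or range.

## Working session

There is one attempt and no reset: what is moved stays moved. The work goes in short steps, Python scripts to look and compute and a tool call to move; the robot and the scene stay as the last step left them, time stands still between calls to the robot, and variables do not carry over. Pictures are saved under pics/ and viewed, at most 10 in all, crops included, and the job is handed in when it is done.

Besides the shell and the picture viewer there is one more tool, called after "Request:" as name(argument=value, ...) on one line, values as JSON. jog_arm: Moves the arm, as the interface text tells. Its arguments: {"type":"object","properties":{"deltas":{"type":"array"},"newtons":{"type":"number"}},"required":["deltas"]}

```bash
mkdir -p pics; ls
python3 - <<'E'
from station import bot
import cv2,numpy as np
o=bot.get_obs();print(o['t'],o['eef_pos'],o['tool_rot'],o['gripper_width'],bot.tip_reach)
ims=[]
for n in ['scene','top']:
    c=bot.read_camera(n);np.savez(f'pics/{n}0.npz',**c)
    print(n,c['K'].tolist(),c['eye'],c['attitude'])
    cv2.imwrite(f'pics/{n}0.png',cv2.resize(c['img'][:,:,::-1],(800,600),interpolation=cv2.INTER_CUBIC))
E
```

```text
pics
0.0 [0.23244906 0.63312896 0.25231533] [-8.55066609e-05  1.75001204e-01  9.84567792e-01 -9.13909560e-04] 1.0007549370418043 0.022
scene [[347.3893546407181, 0.0, 251.16335507705088], [0.0, 347.3893546407181, 186.6252143639368], [0.0, 0.0, 1.0]] [1.00586154 0.60063383 0.63316767] [-0.12806198  0.26914481  0.85383623 -0.42676093]
top [[387.59158562323347, 0.0, 254.8884394106271], [0.0, 387.59158562323347, 189.8187710827935], [0.0, 0.0, 1.0]] [0.496952   0.01033687 1.39399225] [ 0.02863675 -0.69962024  0.7136739  -0.01951986]
```

View pics/top0.png

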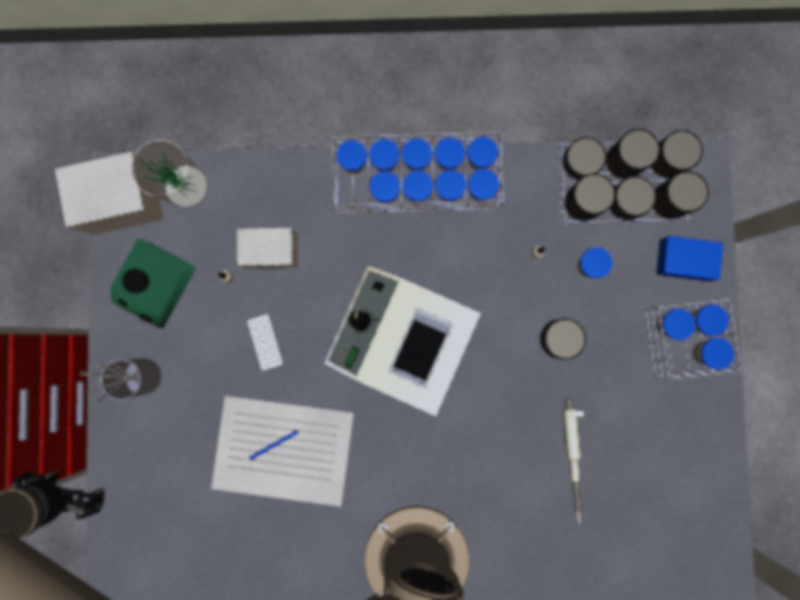

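View pics/scene0.png

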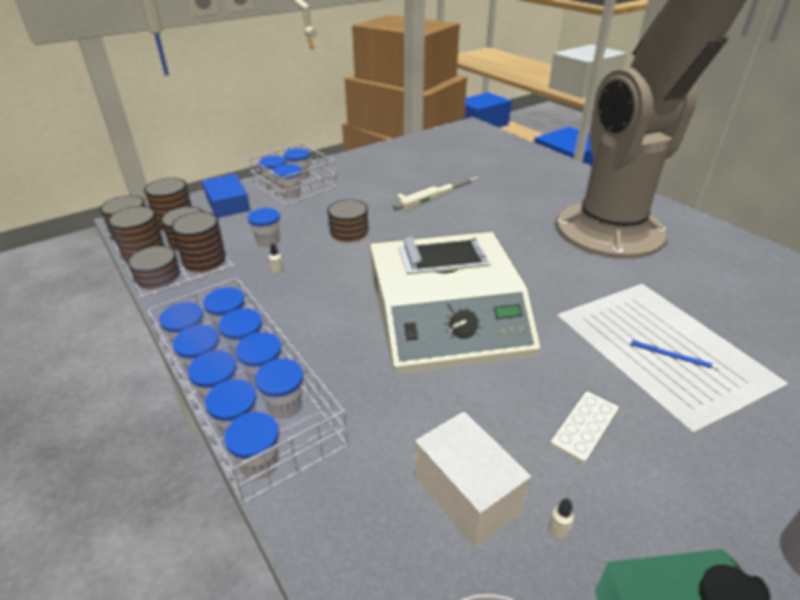

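Top view: rotator centred near (405,340) px of the 800x600 image, panel at its left and lip at its upper right, tile at (265,342). I'll take enlarged crops for the corners.

Run:
```python
import cv2,numpy as np
t=np.load('pics/top0.npz')['img'][:,:,::-1]
cv2.imwrite('pics/topc.png',cv2.resize(t[165:270,150:315],None,fx=4.8,fy=4.8,interpolation=cv2.INTER_CUBIC))
s=np.load('pics/scene0.npz')['img'][:,:,::-1]
cv2.imwrite('pics/scenec.png',cv2.resize(s[145:300,230:400],None,fx=3.8,fy=3.8,interpolation=cv2.INTER_CUBIC))
```

```text
(no output)
```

View pics/topc.png

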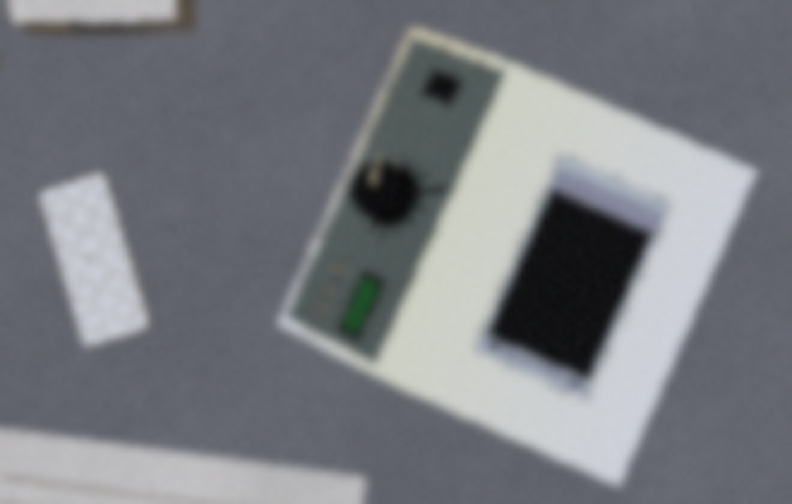

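View pics/scenec.png

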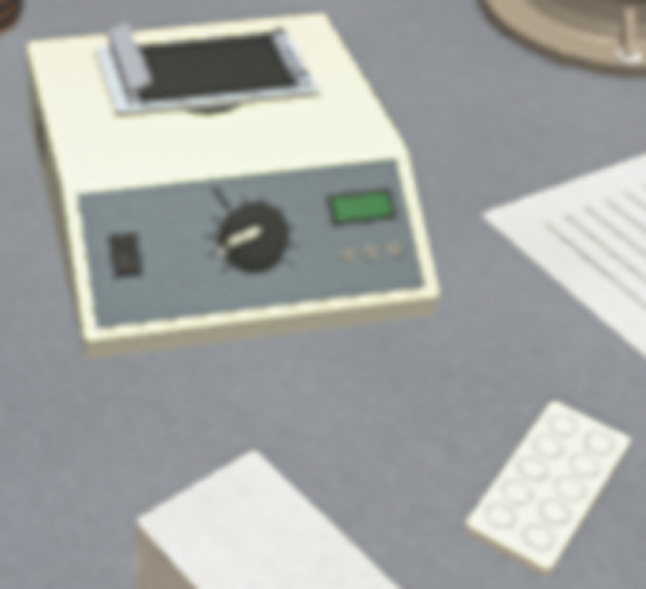

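Crops: housing corners in topc at (622,486), (757,172), (410,27), (280,322); mat corners (556,192), (650,233), (585,375), (490,335); tile corners (38,193), (104,172), (150,324), (88,348). In scenec the pointer runs from (260,230) to (227,244), and the long mark is at (220,195).

```bash
cat > h.py <<'E'
import numpy as np
from scipy.spatial.transform import Rotation as R
from scipy.optimize import least_squares
def rq(q): return R.from_quat(np.r_[q[1:],q[0]])
def proj(c,P):
    p=rq(c['attitude']).inv().apply(np.atleast_2d(P)-c['eye']); u=p@np.array(c['K']).T
    return u[:,:2]/u[:,2:]
def back(c,uv,z):
    uv=np.atleast_2d(uv); d=rq(c['attitude']).apply(np.c_[uv,np.ones(len(uv))]@np.linalg.inv(c['K']).T)
    return c['eye']+d*((z-c['eye'][2])/d[:,2])[:,None]
def place(p,L):
    a=p[2];c,s=np.cos(a),np.sin(a);L=np.array(L,float)
    return np.c_[p[0]+c*L[:,0]-s*L[:,1],p[1]+s*L[:,0]+c*L[:,1],L[:,2]]
E
python3 - <<'E'
from h import *
T=dict(np.load('pics/top0.npz'));S=dict(np.load('pics/scene0.npz'))
tc=lambda a:np.array(a)/4.8+[150,165]-.4
sc=lambda a:np.array(a)/3.8+[230,145]-.4
H=[[.135,-.12,.086],[.135,.12,.086],[-.135,.12,.026],[-.135,-.12,.026]]
ut=tc([(622,486),(757,172),(410,27),(280,322)]);us=sc([(325,15),(28,43),(90,340),(437,293)])
f=lambda p:np.r_[(proj(T,place(p,H))-ut).ravel(),(proj(S,place(p,H))-us).ravel()]
r=least_squares(f,[.55,0,-2.3]);print('rot',r.x,np.degrees(r.x[2]));print(f(r.x).round(1))
p=r.x
loc=lambda P:(lambda d:np.c_[np.cos(p[2])*d[:,0]+np.sin(p[2])*d[:,1],-np.sin(p[2])*d[:,0]+np.cos(p[2])*d[:,1]])(P[:,:2]-p[:2])
print('mat top',loc(back(T,tc([(556,192),(650,233),(585,375),(490,335)]),.106)).round(4).tolist())
print('plat top',loc(back(T,tc([(567,155),(667,198),(590,398),(478,347)]),.106)).round(4).tolist())
print('plat scene',loc(back(S,sc([(97,50),(118,112),(318,93),(290,32)]),.106)).round(4).tolist())
Lt=[[.06,-.025,.01],[.06,.025,.01],[-.06,.025,.01],[-.06,-.025,.01]]
ut2=tc([(104,172),(38,193),(88,348),(150,324)]);us2=sc([(467,522),(548,570),(631,437),(555,401)])
g=lambda q:np.r_[(proj(T,place(q,Lt))-ut2).ravel(),(proj(S,place(q,Lt))-us2).ravel()]
r2=least_squares(g,[.5,.25,.2]);print('tile',r2.x,np.degrees(r2.x[2]));print(g(r2.x).round(1))
o=lambda x:np.array(x)
# knob pointer: ray-plane with knob top plane
a=np.radians(35);n=o([-np.sin(a),0,np.cos(a)]);kf=o([-.0921,0,.056]);kt=kf+.028*n
Rz=R.from_euler('z',p[2])
W=lambda l:Rz.apply(l)+[p[0],p[1],0]
nw=Rz.apply(n)
def ang(pt,h):
    d=rq(S['attitude']).apply(np.linalg.inv(S['K'])@np.r_[sc(pt),1]);C=W(kf+h*n)
    P=S['eye']+d*(((C-S['eye'])@nw)/(d@nw));v=Rz.inv().apply(P-C)
    up=o([np.cos(a),0,np.sin(a)]);lf=o([0,1,0])   # uphill; viewer facing panel looks +x, left=+y
    return np.degrees(np.arctan2(v@lf,v@up)),np.linalg.norm(v)
print('pointer',ang((260,230),.028),ang((227,244),.028),'longmark',ang((217,190),0))
print('knobtop',W(kt))
E
```

```text
rot [ 0.49554761  0.02428562 -2.006734  ] -114.97738863944319
[-0.7  0.3 -0.3 -0.1  0.1  0.1 -0.6  0.7 -0.6 -0.7 -0.4 -0.3 -0.9 -0.3
  0.6  0.1]
mat top [[0.0125, 0.0495], [0.0833, 0.0498], [0.0814, -0.0576], [0.0106, -0.059]]
plat top [[0.0092, 0.076], [0.0844, 0.0767], [0.0909, -0.0705], [0.0064, -0.0699]]
plat scene [[0.0819, 0.0736], [0.0002, 0.0735], [-0.0029, -0.0699], [0.0798, -0.0744]]
tile [0.49464332 0.33621812 0.28323158] 16.22797390289372
[-0.4  0.1  0.  -0.1 -0.9 -0.2 -0.4  0.6 -0.3  0.   0.3 -0.4 -0.1  0.1
 -0.8 -0.4]
pointer (np.float64(153.37148259848652), np.float64(0.0012569441790147799)) (np.float64(107.93124573305843), np.float64(0.02505035572133327)) longmark (np.float64(24.99762911513627), np.float64(0.04060952091666222))
knobtop [0.54121937 0.12233003 0.07893626]
```

Request:
jog_arm(deltas=[[0.025,-0.03,-0.005,0,0,0.064,1],[0.025,-0.03,-0.005,0,0,0.064,1],[0.025,-0.03,-0.005,0,0,0.064,1],[0.025,-0.03,-0.005,0,0,0.064,1],[0.025,-0.03,-0.005,0,0,0.064,1],[0.025,-0.03,-0.005,0,0,0.064,1],[0.025,-0.03,-0.005,0,0,0.064,1],[0.025,-0.03,-0.005,0,0,0.064,1],[0.026,-0.03,-0.005,0,0,0.064,1],[0.026,-0.03,-0.005,0,0,0.06,1]])

```text
t: 1.1
eef_pos: [0.4852, 0.3322, 0.2028]
tool_rot: [-0.0, -0.143, 0.99, -0.0]
contact_force: [-0.1, 0.2, -0.2]
gripper_width: 1.003
grasp_force: 0.0
```

Request:
jog_arm(deltas=[[0,0,0,0,0,0,1],[0,0,0,0,0,0,1]])

```text
t: 1.3
eef_pos: [0.4851, 0.3324, 0.2028]
tool_rot: [-0.0, -0.14, 0.99, -0.0]
contact_force: [-1.0, 1.2, 0.0]
gripper_width: 1.001
grasp_force: 0.0
```

```bash
cat > look.py <<'E'
import sys;from h import *;from station import bot;import cv2
n=sys.argv[1];c=bot.read_camera(sys.argv[2] if len(sys.argv)>2 else 'wrist');np.savez(f'pics/{n}.npz',**c)
cv2.imwrite(f'pics/{n}.png',cv2.resize(c['img'][:,:,::-1],(768,576),interpolation=cv2.INTER_CUBIC))
o=bot.get_obs();print(o['t'],o['eef_pos'],rq(o['tool_rot']).as_matrix().round(4).tolist(),o['q'].round(3),'cam',c['eye'],rq(c['attitude']).as_matrix()[:,2])
E
python3 look.py w1
```

```text
1.35 [0.48416818 0.3338996  0.20302444] [[-0.9601, -0.2798, -0.0009], [-0.2798, 0.9601, 0.0001], [0.0008, 0.0003, -1.0]] [-0.702  0.388 -0.009  1.818  0.003  0.936  1.142] cam [0.40791289 0.31029481 0.32377204] [ 0.29668419  0.08478017 -0.95120493]
```

View pics/w1.png

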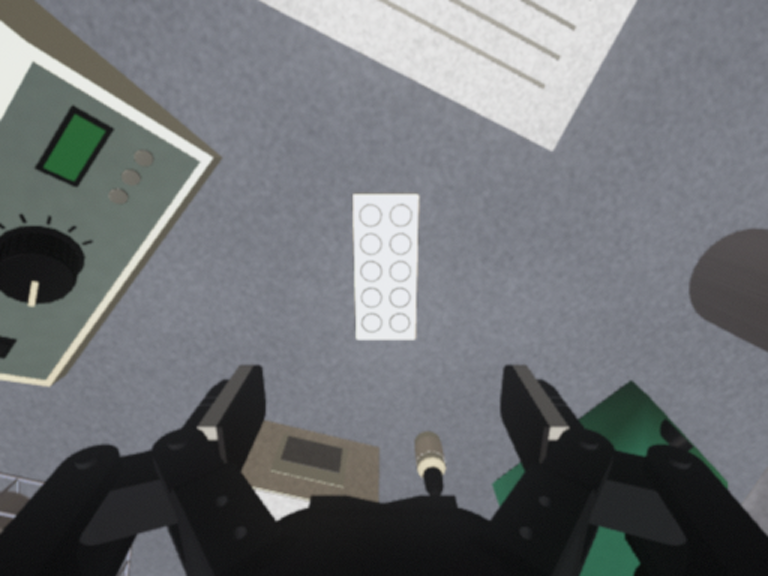

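Wrist view: tile upright in the image with corners at (353,194), (419,194), (416,340), (357,340) of the 768-wide view. It is between the jaws and parallel to them.

Run:
```python
from h import *
c=dict(np.load('pics/w1.npz'))
u=np.array([(353,194),(419,194),(416,340),(357,340)])/1.5-.17
P=back(c,u,.01)
print(P.round(4),P.mean(0),[np.linalg.norm(P[i]-P[i-1]).round(4) for i in range(4)])
d=(P[2]+P[3]-P[0]-P[1]);a=np.arctan2(d[1],d[0]);print(np.degrees(a))
m=P.mean(0);print('grasp',m[:2]-.01*np.array([np.cos(a),np.sin(a)]))
print('rotcorner front right', back(c,np.array([218,157])/1.5-.17,.026), place([.4955,.0243,-2.0067],[[-.135,-.12,.026]]))
```

```text
[[0.4406 0.2965 0.01  ]
 [0.4269 0.3439 0.01  ]
 [0.5418 0.3778 0.01  ]
 [0.5555 0.3302 0.01  ]] [0.49122774 0.33710611 0.01      ] [np.float64(0.1198), np.float64(0.0494), np.float64(0.1198), np.float64(0.0495)]
16.397053420758095
grasp [0.48163445 0.33428318]
rotcorner front right [[0.44053646 0.20103895 0.026     ]] [[0.44372235 0.19734356 0.026     ]]
```

Request:
jog_arm(deltas=[[-0.003,0,-0.04,0,0,0.003,0.75],[0,0,-0.04,0,0,0,0.75],[0,0,-0.04,0,0,0,0.75],[0,0,-0.03,0,0,0,0.75],[0,0,-0.015,0,0,0,0.75],[0,0,-0.005,0,0,0,0.75],[0,0,-0.005,0,0,0,0.75],[0,0,-0.002,0,0,0,0.75],[0,0,0,0,0,0,0.75]])

```text
t: 2.25
eef_pos: [0.4822, 0.3342, 0.0273]
tool_rot: [0.001, -0.143, 0.99, 0.0]
contact_force: [0.1, -0.0, 0.6]
gripper_width: 0.752
grasp_force: 0.0
```

Request:
jog_arm(deltas=[[0,0,-0.002,0,0,0,0.75],[0,0,-0.002,0,0,0,0.75],[0,0,0,0,0,0,0.75]])

```text
t: 2.55
eef_pos: [0.4816, 0.3336, 0.0223]
tool_rot: [-0.0, -0.143, 0.99, 0.0]
contact_force: [-0.1, 0.0, -0.5]
gripper_width: 0.749
grasp_force: 0.0
```

Request:
jog_arm(deltas=[[0,0,-0.002,0,0,0,0.75],[0,0,-0.002,0,0,0,0.75],[0,0,0,0,0,0,0.75]])

```text
t: 2.85
eef_pos: [0.4814, 0.3335, 0.018]
tool_rot: [-0.0, -0.143, 0.99, -0.0]
contact_force: [-0.3, -0.3, -0.5]
gripper_width: 0.747
grasp_force: 0.0
```

Request:
jog_arm(deltas=[[0,0,0,0,0,0,0.5],[0,0,0,0,0,0,0.5],[0,0,0,0,0,0,0.5],[0,0,0,0,0,0,0.5]], newtons=30)

```text
t: 3.25
eef_pos: [0.4823, 0.3343, 0.0193]
tool_rot: [0.001, -0.143, 0.99, 0.0]
contact_force: [-0.9, -0.6, 6.7]
gripper_width: 0.576
grasp_force: 35.8
```

Request:
jog_arm(deltas=[[0,0,0,0,0,0,0.7],[0,0,0,0,0,0,0.7],[0,0,0.002,0,0,0,0.7],[0,0,0,0,0,0,0.5],[0,0,0,0,0,0,0.5],[0,0,0,0,0,0,0.5],[0,0,0,0,0,0,0.5]], newtons=35)

```text
t: 3.95
eef_pos: [0.4817, 0.3337, 0.0207]
tool_rot: [0.0, -0.143, 0.99, 0.0]
contact_force: [-0.8, -1.2, 5.7]
gripper_width: 0.57
grasp_force: 36.4
```

Request:
jog_arm(deltas=[[0,0,0.03,0,0,0,0.5],[0,0,0.04,0,0,0,0.5],[0,0,0.04,0,0,0,0.5],[0,0,0.04,0,0,0,0.5],[0,0,0.04,0,0,0,0.5],[0,0,0.01,0,0,0,0.5],[0,0,0,0,0,0,0.5]])

```text
t: 4.65
eef_pos: [0.4823, 0.3342, 0.2218]
tool_rot: [0.001, -0.143, 0.99, 0.001]
contact_force: [0.9, 0.4, -2.4]
gripper_width: 0.572
grasp_force: 37.4
```

Request:
jog_arm(deltas=[[0.004,-0.021,0.01,0,0,-0.072,0.5],[0.004,-0.021,0.01,0,0,-0.072,0.5],[0.004,-0.021,0.01,0,0,-0.072,0.5],[0.004,-0.021,0.01,0,0,-0.072,0.5],[0.004,-0.021,0.01,0,0,-0.072,0.5],[0.004,-0.021,0,0,0,-0.072,0.5],[0.004,-0.021,0,0,0,-0.072,0.5],[0.004,-0.021,0,0,0,-0.072,0.5],[0.004,-0.021,0,0,0,-0.072,0.5],[0.004,-0.021,0,0,0,-0.072,0.5]])

```text
t: 5.65
eef_pos: [0.5216, 0.1219, 0.2698]
tool_rot: [-0.0, 0.218, 0.976, -0.0]
contact_force: [0.1, -0.1, -0.3]
gripper_width: 0.574
grasp_force: 37.4
```

Request:
jog_arm(deltas=[[0,0,0,0,0,0,0.5],[0,0,0,0,0,0,0.5],[0,0,0,0,0,0,0.5]])

```text
t: 5.95
eef_pos: [0.5215, 0.1245, 0.2703]
tool_rot: [-0.0, 0.214, 0.977, 0.0]
contact_force: [-0.2, -0.1, -1.0]
gripper_width: 0.578
grasp_force: 37.4
```

```bash
python3 look.py w2
```

```text
6.0 [0.52146498 0.12469654 0.27027517] [[-0.9085, 0.4179, -0.0001], [0.4179, 0.9085, 0.0005], [0.0003, 0.0004, -1.0]] [-0.527  0.231  0.208  1.88  -0.055  1.036  0.844] cam [0.44842705 0.1575876  0.39115374] [ 0.2808562  -0.12970394 -0.95094515]
```

View pics/w2.png

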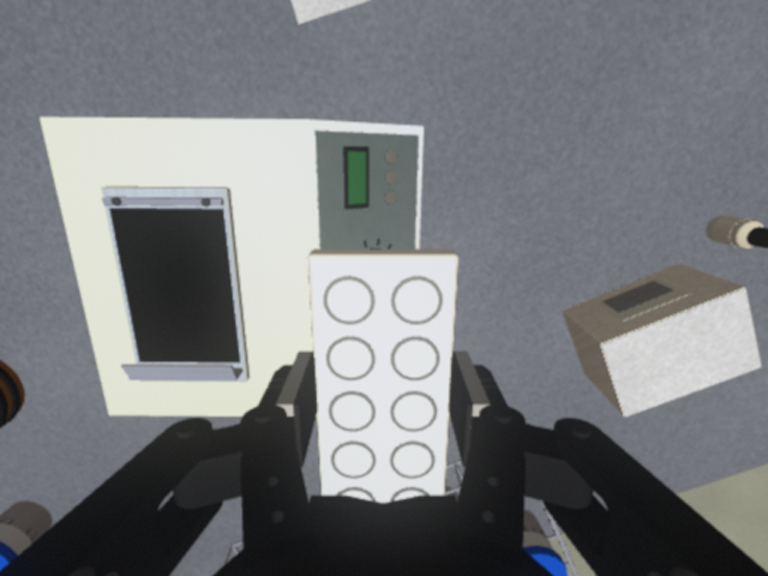

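Wrist view w2: platform end corners at (103,187) and (229,187), flap free edge from (122,364) to (245,364), housing corners at (41,118), (109,415), (307,119) and (424,127). The tile sits square in the jaws, with its far end corners at (311,252) and (457,252).

Run:
```python
from h import *
c=dict(np.load('pics/w2.npz'))
px=lambda a:np.array(a)/1.5-.17
u=px([(41,118),(109,415),(307,119),(424,127),(103,187),(229,187),(122,364),(245,364)])
def L(p):
    xs,ys=p[3:]
    return [[.135,-.12,.086],[.135,.12,.086],[-.0493,-.12,.086],[-.135,-.12,.026],[xs+.043,ys-.075,.1055],[xs-.043,ys-.075,.1055],[xs+.04,ys+.0488,.1244],[xs-.04,ys+.0488,.1244]]
f=lambda p:(proj(c,place(p,L(p)))-u).ravel()
r=least_squares(f,[.4955,.0243,-2.0067,.045,0]);p=r.x
print(p,np.degrees(p[2]));print(f(p).round(1))
S=place(p,[[p[3],p[4],.106]])[0];print('seat',S)
# direct from platform only: 
Q=back(c,u[4:6],.1055);F=back(c,u[6:],.1244)
m=(Q.mean(0)+F.mean(0))/2;e=Q[1]-Q[0];print('Q',Q,np.linalg.norm(e),'F',F,np.linalg.norm(F[1]-F[0]),'yaw',np.degrees(np.arctan2(-e[1],-e[0])))
print('mat y extent',np.linalg.norm(F.mean(0)-Q.mean(0)),'expect',.1238)
# tile in hand
T=[0.52146498,0.12469654,0.27027517]
tl=back(c,px([(311,252),(457,252)]),.27-.0205+.01);print('tile near end',tl,np.linalg.norm(tl[1]-tl[0]))
y=np.array([.4179,.9085]);x=np.array([-.9085,.4179]);d=tl.mean(0)[:2]-T[:2];print('end in tool x,y',d@x,d@y)
e=tl[1]-tl[0];print(np.degrees(np.arctan2(e[1],e[0])))
a=p[2];print('rot axes',np.cos(a),np.sin(a)); print('knobfoot',place(p,[[-.0921,0,.056]]))
```

```text
[ 4.93426939e-01  2.48365802e-02 -2.00767554e+00  4.43398092e-02
 -6.08262052e-04] -115.03133514156474
[-0.6  0.1  0.8  0.5  0.3  0.3 -0.4 -0.8  0.8 -0.2  1.5  0.2  3.1 -0.3
 -5.6 -0. ]
seat [ 0.47411502 -0.01508132  0.106     ]
Q [[ 0.38776703 -0.02321464  0.1055    ]
 [ 0.42357655  0.05434951  0.1055    ]] 0.08543137535936474 F [[ 0.500326   -0.07526231  0.1244    ]
 [ 0.53784505  0.0060084   0.1244    ]] 0.0895131630207218 yaw -114.7816434406288
mat y extent 0.1254566103021522 expect 0.1238
tile near end [[0.466094   0.12355046 0.2595    ]
 [0.48617525 0.16704754 0.2595    ]] 0.0479087901021282
end in tool x,y 0.04979239667693662 -0.0002262200375024656
65.21868800761287
rot axes -0.42311385950339675 -0.9060765209937512
knobfoot [[0.53239573 0.10828623 0.056     ]]
```

Request:
jog_arm(deltas=[[-0.008,-0.0125,0,0,0,-0.004,0.5],[-0.008,-0.0125,-0.003,0.0185,0.0395,0,0.5],[-0.008,-0.0125,-0.003,0.0185,0.0395,0,0.5],[-0.008,-0.0125,-0.003,0.0185,0.0395,0,0.5],[-0.008,-0.0125,-0.003,0.0185,0.0395,0,0.5],[-0.008,-0.0125,-0.003,0.0185,0.0395,0,0.5],[-0.008,-0.0125,-0.003,0.0185,0.0395,0,0.5],[-0.008,-0.0125,-0.004,0.0185,0.0395,0,0.5],[-0.008,-0.0125,-0.004,0.0185,0.0395,0,0.5],[-0.0076,-0.012,-0.004,0.0185,0.0395,0,0.5]])

```text
t: 7.0
eef_pos: [0.4411, -0.0017, 0.2404]
tool_rot: [-0.191, 0.212, 0.957, 0.043]
contact_force: [0.4, 0.5, -1.6]
gripper_width: 0.574
grasp_force: 37.4
```

Request:
jog_arm(deltas=[[0,0,0,0.0185,0.0395,0,0.5],[0,0,0,0,0,0,0.5],[0,0,0,0,0,0,0.5],[0,0,0,0,0,0,0.5]])

```text
t: 7.4
eef_pos: [0.4419, -0.0004, 0.2405]
tool_rot: [-0.211, 0.211, 0.953, 0.047]
contact_force: [-0.1, -0.5, -1.5]
gripper_width: 0.572
grasp_force: 37.4
```

Run:
```python
from h import *
from station import bot
o=bot.get_obs();M=rq(o['tool_rot']).as_matrix();print(o['t'],o['eef_pos'],M.round(4).tolist(),o['q'].round(2))
ex=np.array([-.4226,-.9063,0]);ey=np.array([.9063,-.4226,0]);d=o['eef_pos']-[.4742,-.0153,.106]
print('TCP local',d@ex,d@ey,d[2]);z=M[:,2];print('tool z local',z@ex,z@ey,z[2],'tilt',np.degrees(np.arctan2(-z@ey,-z[2])),'y yaw',M[:,1]@ex,M[:,1]@ey)
```

```text
7.4 [ 4.41889047e-01 -4.33252195e-04  2.40543331e-01] [[-0.8222, 0.4223, -0.3816], [0.3826, 0.9065, 0.1789], [0.4215, 0.0011, -0.9068]] [-0.23  0.34  0.27  1.89 -0.26  1.34  1.29]
TCP local 0.00018087520032823018 -0.03556610432306968 0.13454333097596766
tool z local -0.0008191197017036744 -0.42145813078040256 -0.9068445974865358 tilt 24.926758475342805 y yaw -0.9999846039728642 -0.0003399397270610893
```

Request:
jog_arm(deltas=[[0,0,-0.02,0,0,0,0.5],[0,0,-0.02,0,0,0,0.5],[0,0,-0.02,0,0,0,0.5],[0,0,-0.008,0,0,0,0.5],[0,0,0,0,0,0,0.5],[0.0068,-0.0032,-0.0034,0,0,0,0.5],[0.0068,-0.0032,-0.0034,0,0,0,0.5],[0.0068,-0.0032,-0.0034,0,0,0,0.5],[0,0,0,0,0,0,0.5]])

```text
t: 8.3
eef_pos: [0.4637, -0.0111, 0.1619]
tool_rot: [-0.211, 0.212, 0.953, 0.047]
contact_force: [0.9, 0.4, -1.5]
gripper_width: 0.574
grasp_force: 37.4
```

Request:
jog_arm(deltas=[[0.0034,-0.0016,-0.0017,0,0,0,0.5],[0.0034,-0.0016,-0.0017,0,0,0,0.5],[0.0034,-0.0016,-0.0017,0,0,0,0.5],[0,0,0,0,0,0,0.5]])

```text
t: 8.7
eef_pos: [0.4729, -0.0155, 0.1568]
tool_rot: [-0.211, 0.212, 0.953, 0.047]
contact_force: [0.6, 0.2, -0.8]
gripper_width: 0.574
grasp_force: 37.4
```

```bash
cat > loc.py <<'E'
from h import *
from station import bot
o=bot.get_obs();M=rq(o['tool_rot']).as_matrix();print(o['t'],o['contact_force'].round(1),o['torque'].round(2))
ex=np.array([-.4226,-.9063,0]);ey=np.array([.9063,-.4226,0]);d=o['eef_pos']-[.4742,-.0153,.106]
z=M[:,2];th=np.arctan2(-z@ey,-z[2]);s=.0615-d@ey
print('TCP local',(d@ex).round(4),(d@ey).round(4),d[2].round(4),'tilt',np.degrees(th),'B s,z',s-.07*np.cos(th)+.0205*np.sin(th),d[2]-.07*np.sin(th)-.0205*np.cos(th))
E
python3 loc.py; python3 look.py s1 scene; python3 -c "
import cv2;i=cv2.imread('pics/s1.png')[150:350,280:550];cv2.imwrite('pics/s1c.png',cv2.resize(i,None,fx=2.9,fy=2.9,interpolation=cv2.INTER_CUBIC))"
```

```text
8.7 [ 0.6  0.2 -0.8] [-0.23 -0.47  0.  ]
TCP local 0.0007 -0.0011 0.0508 tilt 24.98597332362427 B s,z 0.007790452944243471 0.002617014629113828
8.75 [ 0.47266636 -0.01529725  0.15687418] [[-0.8211, 0.4233, -0.3828], [0.3835, 0.906, 0.1792], [0.4227, 0.0004, -0.9063]] [-0.187  0.5    0.264  1.876 -0.296  1.213  1.37 ] cam [1.00586154 0.60063383 0.63316767] [-0.44840889 -0.65983345 -0.60295048]
```

View pics/s1c.png

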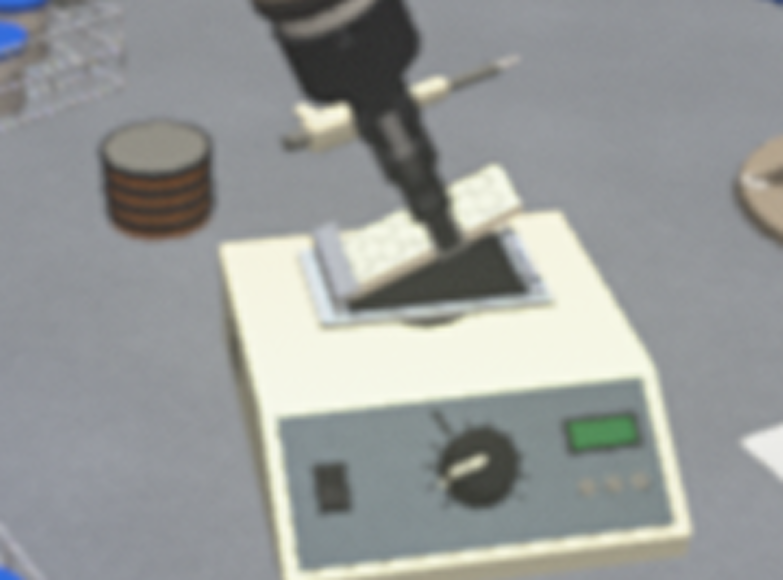

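The crop shows the tile's lower end tucked under the flap at (345,280), with the tile tilted and central. The pointer is still at (445,480). Next I'll go in the last bit and down to touch.

Request:
jog_arm(deltas=[[0.0009,-0.0004,-0.0008,0,0,0,0.5],[0.0009,-0.0004,-0.0008,0,0,0,0.5],[0,0,-0.0005,0,0,0,0.5],[0,0,0,0,0,0,0.5]])

```text
t: 9.15
eef_pos: [0.4744, -0.016, 0.1549]
tool_rot: [-0.211, 0.212, 0.953, 0.047]
contact_force: [0.2, 0.1, -1.2]
gripper_width: 0.573
grasp_force: 37.4
```

```bash
python3 loc.py
```

```text
9.15 [ 0.2  0.1 -1.2] [-0.31 -0.5   0.03]
TCP local 0.0006 0.0004 0.0489 tilt 24.993414903565675 B s,z 0.006274860454597846 0.0007089797314913417
```

Request:
jog_arm(deltas=[[-0.0015,0.0007,-0.0025,-0.0184,-0.0396,0,0.5],[-0.0015,0.0007,-0.0025,-0.0184,-0.0396,0,0.5],[-0.0012,0.0006,-0.0026,-0.0184,-0.0396,0,0.5],[-0.0012,0.0005,-0.0027,-0.0184,-0.0396,0,0.5],[-0.001,0.0005,-0.0028,-0.0184,-0.0396,0,0.5],[-0.001,0.0005,-0.0028,-0.0184,-0.0396,0,0.5],[0,0,0,0,0,0,0.5]])

```text
t: 9.85
eef_pos: [0.4657, -0.0119, 0.139]
tool_rot: [-0.085, 0.215, 0.973, 0.019]
contact_force: [-0.5, -1.0, -0.7]
gripper_width: 0.575
grasp_force: 37.4
```

```bash
python3 loc.py
```

```text
9.85 [-0.5 -1.  -0.7] [-0.13 -0.14  0.  ]
TCP local 0.0006 -0.0091 0.033 tilt 10.035744776237237 B s,z 0.005282828460227516 0.0006300002138862407
```

Request:
jog_arm(deltas=[[-0.0003,0.0001,-0.003,-0.0184,-0.0396,0,0.5],[-0.0004,0.0002,-0.003,-0.0184,-0.0396,0,0.5],[-0.0005,0.0002,-0.003,-0.0184,-0.0396,0,0.5],[0,0,0,0,0,0,0.5]])

```text
t: 10.25
eef_pos: [0.4648, -0.0117, 0.1299]
tool_rot: [-0.022, 0.216, 0.976, 0.005]
contact_force: [0.3, -0.7, -0.9]
gripper_width: 0.568
grasp_force: 37.4
```

Request:
jog_arm(deltas=[[-0.0006,0.0003,-0.003,-0.0184,-0.0396,0,0.5],[0,0,0,0,0,0,0.5],[0,0,0,0,0,0,0.5]])

```text
t: 10.55
eef_pos: [0.4656, -0.0118, 0.1273]
tool_rot: [-0.0, 0.217, 0.976, 0.001]
contact_force: [-2.7, 1.9, -1.4]
gripper_width: 0.572
grasp_force: 37.4
```

```bash
python3 loc.py
```

```text
10.55 [-2.7  1.9 -1.4] [ 0.33  0.44 -0.02]
TCP local 0.0005 -0.0093 0.0213 tilt 0.045122080290880814 B s,z 0.0007770544988695438 0.0007354777022923441
```

Request:
jog_arm(deltas=[[0,0,0,0,0,0,0.5],[0,0,0,0,0,0,0.5],[0,0,0,0,0,0,0.5]])

```text
t: 10.85
eef_pos: [0.4655, -0.0119, 0.1271]
tool_rot: [0.0, 0.217, 0.976, 0.001]
contact_force: [-0.6, -0.4, -0.6]
gripper_width: 0.572
grasp_force: 37.4
```

```bash
python3 loc.py; python3 look.py w3;python3 loc.py; python3 -c "
import cv2;i=cv2.imread('pics/w3.png')[60:480,120:660];cv2.imwrite('pics/w3c.png',cv2.resize(i,None,fx=1.4,fy=1.4,interpolation=cv2.INTER_CUBIC))"
```

```text
10.85 [-0.6 -0.4 -0.6] [ 0.05  0.07 -0.  ]
TCP local 0.0006 -0.0093 0.0211 tilt -0.021665535638712586 B s,z 0.0008195680186803589 0.0005900348700985276
10.9 [ 0.4655121  -0.01192387  0.12710076] [[-0.9061, 0.4231, 0.0011], [0.4231, 0.9061, 0.001], [-0.0006, 0.0014, -1.0]] [-0.365  0.323  0.305  2.173 -0.156  0.664  1.182] cam [0.39248417 0.02148031 0.24791829] [ 0.28114907 -0.13071544 -0.95072008]
10.9 [ 0.5 -0.3 -0.6] [0.01 0.02 0.01]
TCP local 0.0006 -0.0093 0.0211 tilt -0.03581525595830922 B s,z 0.0007877977434454732 0.000644522097704079
```

View pics/w3c.png

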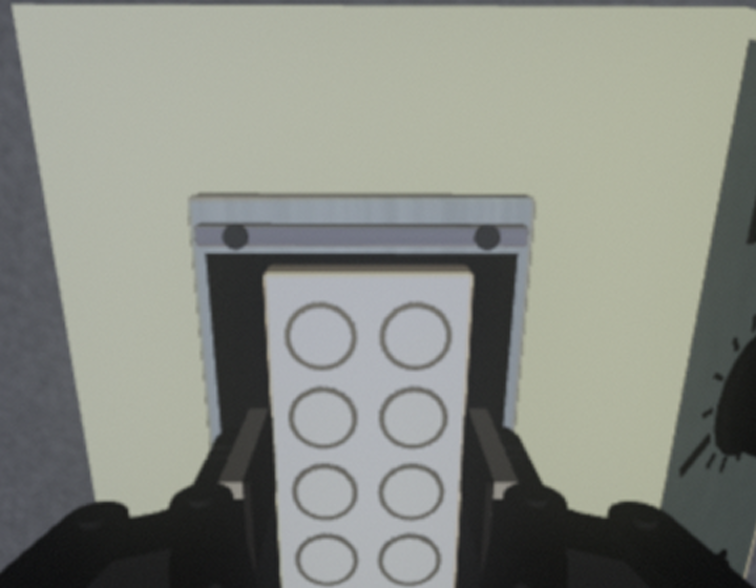

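Crop w3c: tile flat and square. Its end edge (underside) is at row 266 with corners (265,267) and (472,267). The stop bar's inner top edge is at row 247, so there is a visible gap.

Run:
```python
from h import *
c=dict(np.load('pics/w3.npz'))
px=lambda a:(np.array(a)/1.4+[120,60])/1.5-.17
ex=np.array([-.4226,-.9063,0]);ey=np.array([.9063,-.4226,0])
for n,p,z in [('tile bottom end',[(268,266),(470,266)],.106),('tile top end',[(265,272),(473,272)],.116),('bar inner top',[(195,247),(527,247)],.111),('bar outer top',[(195,224),(527,224)],.111),('plat end',[(190,196),(534,196)],.106),('mat edge',[(206,254),(518,254)],.106)]:
    P=back(c,px(p),z)-[.4742,-.0153,0];print(n,[(q@ex*1e3).round(1) for q in P],[(q@ey*1e3).round(1) for q in P])
```

```text
tile bottom end [np.float64(26.3), np.float64(-24.7)] [np.float64(-57.6), np.float64(-57.5)]
tile top end [np.float64(25.3), np.float64(-23.7)] [np.float64(-58.4), np.float64(-58.3)]
bar inner top [np.float64(42.7), np.float64(-37.3)] [np.float64(-63.4), np.float64(-63.3)]
bar outer top [np.float64(42.2), np.float64(-36.8)] [np.float64(-68.9), np.float64(-68.8)]
plat end [np.float64(44.2), np.float64(-39.3)] [np.float64(-75.0), np.float64(-74.8)]
mat edge [np.float64(41.6), np.float64(-36.6)] [np.float64(-60.7), np.float64(-60.6)]
```

Request:
jog_arm(deltas=[[-0.0009,-0.0003,0,0,0,0,0.5],[-0.0009,-0.0002,0,0,0,0,0.5],[-0.0009,-0.0002,0,0,0,0,0.5],[0,0,0,0,0,0,0.5],[0,0,0,0,0,0,0.5]])

```text
t: 11.4
eef_pos: [0.4625, -0.0124, 0.127]
tool_rot: [0.0, 0.217, 0.976, 0.001]
contact_force: [-0.6, 0.3, -1.2]
gripper_width: 0.572
grasp_force: 37.4
```

```bash
python3 loc.py
```

```text
11.4 [-0.6  0.3 -1.2] [ 0.03  0.05 -0.06]
TCP local 0.0023 -0.0118 0.021 tilt -0.03103761071220459 B s,z 0.0033267579679248996 0.0005851174980044012
```

Request:
jog_arm(deltas=[[0,0,-0.0006,0,0,0,0.5],[0,0,0,0,0,0,0.5],[0,0,0,0,0,0,0.7],[0,0,0,0,0,0,0.7],[0,0,0,0,0,0,0.7],[0,0,0.01,0,0,0,0.7],[0,0,0.03,0,0,0,0.7],[0,0,0.03,0,0,0,0.9],[0,0,0.03,0,0,0,0.9]])

```text
t: 12.3
eef_pos: [0.4623, -0.0127, 0.2281]
tool_rot: [0.0, 0.217, 0.976, 0.0]
contact_force: [0.2, 0.6, -0.1]
gripper_width: 0.899
grasp_force: 0.0
```

```bash
python3 loc.py; python3 look.py w4
```

```text
12.3 [ 0.2  0.6 -0.1] [ 0.04 -0.08  0.  ]
TCP local 0.0026 -0.0119 0.1221 tilt -0.03719390853467312 B s,z 0.003364352748367802 0.10166376698844576
12.35 [ 0.46501485 -0.01267656  0.23261371] [[-0.9058, 0.4236, 0.0084], [0.4237, 0.9058, 0.0024], [-0.0066, 0.0057, -1.0]] [-0.418  0.147  0.346  2.086 -0.065  0.91   1.098] cam [0.38929839 0.02078052 0.34895199] [ 0.28134904 -0.13094705 -0.95062905]
```

View pics/w4.png

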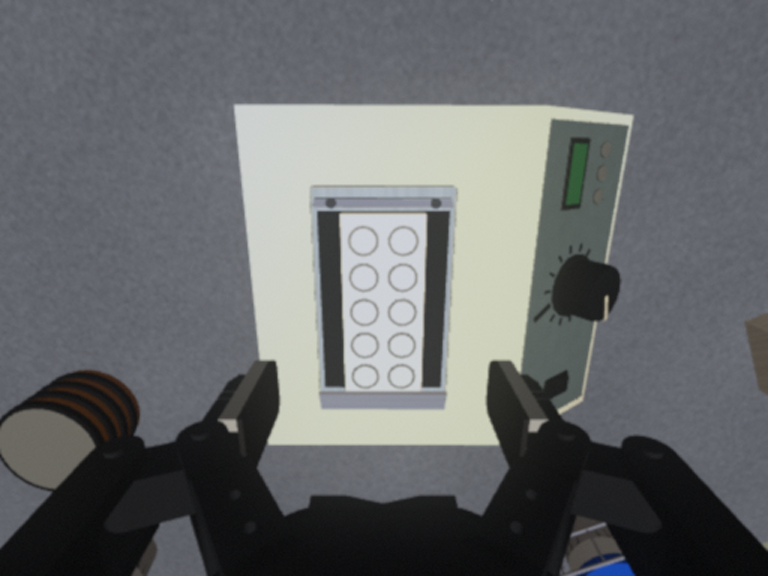

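w4 shows the tile flat, square and centred: mat strips of 22 and 23 px either side, ends clear of bar and lip. The knob face is near (598,290), with its pointer at about (606,307). Next, locate the knob.

```bash
cat > knob.py <<'E'
from h import *
import cv2,sys
A=np.radians(35);n=np.array([-np.sin(A),0,np.cos(A)]);up=np.array([np.cos(A),0,np.sin(A)]);lf=np.array([0,1.,0])
def sil(c,K,Rz,sh):
    t=np.linspace(0,2*np.pi,60);m=np.zeros(sh,np.uint8)
    P=[]
    for h,r in [(.003,.020),(.028,.020)]:
        P.append(K+Rz.apply(h*n+r*(np.cos(t)[:,None]*up+np.sin(t)[:,None]*lf)))
    u=proj(c,np.vstack(P))*4+1.5
    cv2.fillConvexPoly(m,cv2.convexHull(u.astype(np.float32)).astype(np.int32),1);return m
def run(f,K0,yaw=-2.0067):
    c=dict(np.load(f));Rz=R.from_euler('z',yaw);g=cv2.resize(c['img'].max(2),None,fx=4,fy=4,interpolation=cv2.INTER_CUBIC).astype(int)
    best=None
    for a in np.arange(-.009,.0091,.001):
        for b in np.arange(-.009,.0091,.001):
            K=K0+Rz.apply(a*up+b*lf);m=sil(c,K,Rz,g.shape).astype(bool)
            ring=cv2.dilate(m.astype(np.uint8),np.ones((17,17))).astype(bool)&~m
            s=np.median(g[ring])-g[m].mean()+0*a; s=(g[ring]>60).mean()+(g[m]<60).mean()
            if best is None or s>best[0]: best=(s,a,b,K)
    s,a,b,K=best
    C=K+.028*Rz.apply(n);vv,uu=np.nonzero(sil(c,K,Rz,g.shape)&(g>110))
    d=rq(c['attitude']).apply(np.c_[(uu-1.5)/4,(vv-1.5)/4,np.ones(len(uu))]@np.linalg.inv(c['K']).T);nw=Rz.apply(n)
    P=c['eye']+d*(((C-c['eye'])@nw)/(d@nw))[:,None];v=Rz.inv().apply(P-C);x=v@up;y=v@lf;r=np.hypot(x,y);k=(r>.004)&(r<.0185)
    print(f,'score',s,'off uphill,left mm',a*1e3,b*1e3,'foot',K.round(4),'n',k.sum(),'angle left of uphill',np.degrees(np.arctan2(y[k].mean(),x[k].mean())))
if __name__=='__main__':
    K0=np.array([0.5324,0.1083,.056])
    for f in sys.argv[1:]: run(f,K0)
E
python3 knob.py pics/s1.npz pics/w4.npz pics/scene0.npz
```

```text
pics/s1.npz score 1.0222555638909727 off uphill,left mm -5.000000000000003 7.9999999999999885 foot [0.5414 0.1086 0.0531] n 384 angle left of uphill 80.40330392621486
pics/w4.npz score 1.7184523530056184 off uphill,left mm 4.9999999999999885 -1.000000000000006 foot [0.5298 0.105  0.0589] n 446 angle left of uphill 126.85729533570377
pics/scene0.npz score 1.0652663165791447 off uphill,left mm -5.000000000000003 7.9999999999999885 foot [0.5414 0.1086 0.0531] n 372 angle left of uphill 81.05108955982884
```

Request:
jog_arm(deltas=[[0.0096,0.018,0,-0.0554,0.0258,0,0.9],[0.0096,0.018,0,-0.0554,0.0258,0,0.9],[0.0096,0.018,0,-0.0554,0.0258,0,0.9],[0.0096,0.018,0,-0.0554,0.0258,0,0.9],[0.0096,0.018,0,-0.0554,0.0258,0,0.9],[0.0096,0.018,0,-0.0554,0.0258,0,0.9],[0.0096,0.018,-0.02,-0.0554,0.0258,0,0.9],[0.0096,0.018,-0.02,-0.0554,0.0258,0,0.9],[0.0096,0.017,-0.02,-0.0554,0.0258,0,0.9],[0.0096,0.017,-0.02,-0.0554,0.0258,0,0.9]])

```text
t: 13.35
eef_pos: [0.5591, 0.1667, 0.1462]
tool_rot: [-0.064, 0.206, 0.931, -0.294]
contact_force: [0.7, 0.1, -0.1]
gripper_width: 0.898
grasp_force: 0.0
```

Request:
jog_arm(deltas=[[0,0,0,0,0,0,0.9],[0,0,0,0,0,0,0.9],[0,0,0,0,0,0,0.9]])

```text
t: 13.65
eef_pos: [0.559, 0.1642, 0.1479]
tool_rot: [-0.064, 0.208, 0.931, -0.293]
contact_force: [-0.3, 0.9, 0.3]
gripper_width: 0.904
grasp_force: 0.0
```

```bash
python3 look.py w5; python3 knob.py pics/w5.npz
python3 - <<'E'
from h import *
c=dict(np.load('pics/w5.npz'));print(proj(c,[[.5324,.1083,.056],[.5392,.1229,.0789]])*1.5)
E
```

```text
13.7 [0.55902111 0.16414398 0.14824318] [[-0.9055, 0.3497, -0.2404], [0.4244, 0.7425, -0.5183], [-0.0027, -0.5713, -0.8207]] [-0.761  0.714  0.305  1.597  0.164  1.352  0.578] cam [0.51512421 0.26036554 0.24693683] [ 0.05103839 -0.62498061 -0.77897004]
pics/w5.npz score 1.5080794935518538 off uphill,left mm -6.938893903907228e-15 -4.0000000000000036 foot [0.5288 0.11   0.056 ] n 1259 angle left of uphill 97.1653227086493
[[386.52982022 295.04865041]
 [387.23459724 312.23534897]]
```

```bash
python3 -c "
import cv2;i=cv2.imread('pics/w5.png')[180:420,240:540];cv2.imwrite('pics/w5c.png',cv2.resize(i,None,fx=2.5,fy=2.5,interpolation=cv2.INTER_CUBIC))"
```

```text
(no output)
```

View pics/w5c.png

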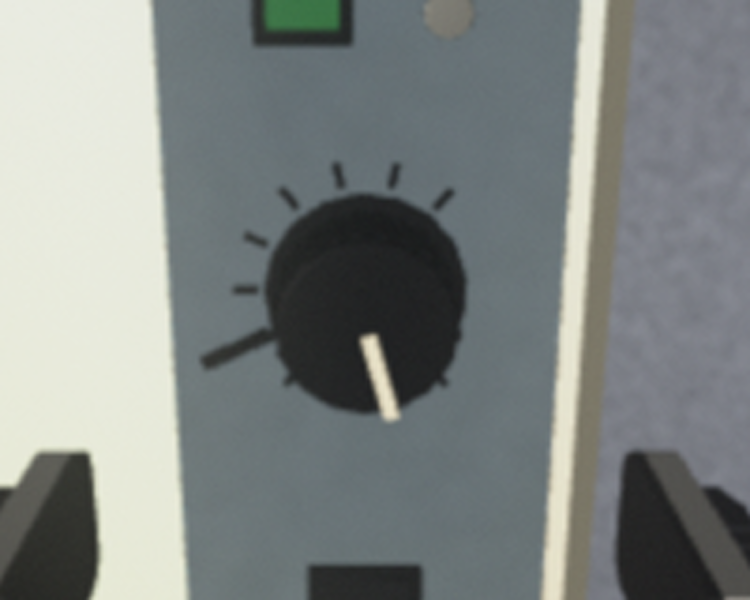

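Crop w5c: knob end face centred at (368,328), radius 93 px. The pointer runs from (369,337) to (393,418), the long mark from (270,335) to (207,362).

```bash
cat > k2.py <<'E'
from knob import *
Rz=R.from_euler('z',-2.0067)
def pl(c,uv,C):
    nw=Rz.apply(n);d=rq(c['attitude']).apply(np.c_[np.atleast_2d(uv),np.ones(len(uv))]@np.linalg.inv(c['K']).T)
    return c['eye']+d*(((C-c['eye'])@nw)/(d@nw))[:,None]
E
python3 - <<'E'
from k2 import *
c=dict(np.load('pics/w5.npz'));px=lambda a:(np.array(a)/2.5+[240,180])/1.5-.17
C0=np.array([.5324,.1083,.056])+.028*Rz.apply(n)
P=pl(c,px([(368,328),(369,337),(393,418),(275,328),(461,328)]),C0);C=P[0];print('ktop',C,'w',np.linalg.norm(P[3]-P[4]),'foot',C-.028*Rz.apply(n),'off',[(C-C0)@Rz.apply(q) for q in (up,lf)])
l=lambda v:np.degrees(np.arctan2(Rz.inv().apply(v)@lf,Rz.inv().apply(v)@up))
print('pointer',l(P[2]-P[1]),l(P[2]-C));F=C-.028*Rz.apply(n);Q=pl(c,px([(270,335),(207,362),(245,290),(286,198),(445,198)]),F);print('mark',l(Q[1]-Q[0]),[(l(q-F),np.linalg.norm(q-F)) for q in Q])
T=np.array([0.55902111,0.16414398,0.14824318]);M=np.array([[-0.9055,0.3497,-0.2404],[0.4244,0.7425,-0.5183],[-0.0027,-0.5713,-0.8207]])
d=C-T;print('knobtop in tool',d@M,'axis in tool',-Rz.apply(n)@M)
E
```

```text
ktop [0.5384795  0.12309872 0.0789911 ] w 0.03951495977646538 foot [0.53169843 0.10854038 0.05605484] off [np.float64(9.560854719907377e-05), np.float64(-0.0007374580113348279)]
pointer 105.40566151636594 104.51038213833338
mark 24.21692877578093 [(np.float64(28.33180857242996), np.float64(0.026579751110050835)), (np.float64(26.72066799511933), np.float64(0.04366000648855387)), (np.float64(2.081523767092099), np.float64(0.029038082207783505)), (np.float64(-49.007563001928645), np.float64(0.028460525316630944)), (np.float64(-130.48194795233724), np.float64(0.028046587716210835))]
knobtop in tool [0.0013678  0.00190421 0.08304715] axis in tool [ 8.43824001e-04 -2.76507415e-03  9.99983640e-01]
```

Request:
jog_arm(deltas=[[-0.0044,-0.0085,-0.0142,0,0,0,0.75],[-0.0044,-0.0085,-0.0142,0,0,0,0.75],[-0.0044,-0.0085,-0.0142,0,0,0,0.75],[-0.0044,-0.0085,-0.0142,0,0,0,0.75],[0,0,0,0,0,0,0.75],[-0.002,-0.0043,-0.0072,0,0,0,0.75],[-0.0019,-0.0044,-0.0075,0,0,0,0.75],[0,0,0,0,0,0,0.75]])

```text
t: 14.5
eef_pos: [0.5365, 0.1221, 0.0746]
tool_rot: [-0.065, 0.207, 0.931, -0.293]
contact_force: [-0.0, -0.2, 0.4]
gripper_width: 0.753
grasp_force: 0.0
```

Request:
jog_arm(deltas=[[0,0,0,0,0,0,0.35],[0,0,0,0,0,0,0.35],[0,0,0,0,0,0,0.35],[0,0,0,0,0,0,0.35],[0,0,0,0,0,0,0.35]], newtons=25)

```text
t: 15.0
eef_pos: [0.5369, 0.1221, 0.0762]
tool_rot: [-0.065, 0.207, 0.931, -0.294]
contact_force: [-2.5, -1.5, 6.8]
gripper_width: 0.459
grasp_force: 25.8
```

Run:
```python
from k2 import *
from station import bot
o=bot.get_obs();M=rq(o['tool_rot']).as_matrix();d=np.array([.5385,.1231,.0790])-o['eef_pos'];print(d@M,-Rz.apply(n)@M,o['contact_force'].round(1),o['torque'].round(2),o['q'].round(2),o['gripper_width'])
```

```text
[-0.00108532 -0.00030601 -0.00317691] [1.25896362e-04 1.15121546e-03 9.99999329e-01] [-2.5 -1.5  6.8] [-0.54  0.6  -0.24] [-0.73  0.76  0.3   1.72  0.18  1.18  0.56] 0.45863197194713523
```

Request:
jog_arm(deltas=[[0.0008,-0.0003,0,0,0,0,0.35],[0,0,0,-0.0239,-0.0513,-0.0808,0.35],[0,0,0,-0.0239,-0.0513,-0.0808,0.35],[0,0,0,-0.0239,-0.0513,-0.0808,0.35],[0,0,0,-0.0239,-0.0513,-0.0808,0.35],[0,0,0,-0.0239,-0.0513,-0.0808,0.35],[0,0,0,-0.0239,-0.0513,-0.0808,0.35],[0,0,0,-0.0239,-0.0513,-0.0808,0.35],[0,0,0,0,0,0,0.35]])

```text
t: 15.9
eef_pos: [0.5379, 0.123, 0.0754]
tool_rot: [0.039, 0.509, 0.806, -0.298]
contact_force: [-0.6, 1.4, 4.2]
gripper_width: 0.459
grasp_force: 25.6
```

Request:
jog_arm(deltas=[[0,0,0,-0.0239,-0.0513,-0.0808,0.35],[0,0,0,-0.0239,-0.0513,-0.0808,0.35],[0,0,0,-0.0239,-0.0513,-0.0808,0.35],[0,0,0,-0.0239,-0.0513,-0.0808,0.35],[0,0,0,-0.0239,-0.0513,-0.0808,0.35],[0,0,0,-0.0239,-0.0513,-0.0808,0.35],[0,0,0,0,0,0,0.35],[0,0,0,0,0,0,0.35]])

```text
t: 16.7
eef_pos: [0.5392, 0.1231, 0.075]
tool_rot: [0.124, 0.721, 0.625, -0.273]
contact_force: [5.7, 0.2, -1.6]
gripper_width: 0.462
grasp_force: 25.5
```

```bash
cat > kt.py <<'E'
from k2 import *
from station import bot
o=bot.get_obs();M=rq(o['tool_rot']).as_matrix();d=np.array([.5385,.1231,.0790])-o['eef_pos']
L=Rz.inv().apply(M[:,1]);print(d@M,'axis',-Rz.apply(n)@M,'tool y angle left of uphill',np.degrees(np.arctan2(L@lf,L@up)),o['contact_force'].round(1),o['torque'].round(2),o['gripper_width'],o['q'].round(2))
E
python3 kt.py
```

```text
[-0.00229249 -0.00130664 -0.00310826] axis [-5.38794778e-04 -4.16879700e-03  9.99991165e-01] tool y angle left of uphill 106.71240134548698 [ 5.7  0.2 -1.6] [ 0.73 -1.21  0.47] 0.4618221192404523 [-0.95  0.86  0.65  1.73 -0.07  1.14 -0.48]
```

Request:
jog_arm(deltas=[[0,0,0,-0.0239,-0.0513,-0.0808,0.35],[0,0,0,0,0,0,0.35],[0,0,0,0,0,0,0.35],[0,0,0,0,0,0,0.75],[0,0,0,0,0,0,0.75],[0,0,0,0,0,0,0.75],[0,0,0,0,0,0,0.75]])

```text
t: 17.4
eef_pos: [0.5374, 0.1225, 0.0749]
tool_rot: [0.137, 0.752, 0.587, -0.268]
contact_force: [-0.2, 0.5, 0.4]
gripper_width: 0.75
grasp_force: 0.0
```

Request:
jog_arm(deltas=[[0.0024,0.0052,0.0082,0,0,0,0.75],[0.006,0.013,0.0205,0,0,0,0.75],[0.006,0.013,0.0205,0,0,0,0.75],[0.006,0.013,0.0205,0,0,0,0.9],[0,0,0,0,0,0,0.9],[0,0,0,0,0,0,0.9],[0,0,0,0,0,0,0.9]])

```text
t: 18.1
eef_pos: [0.5575, 0.1662, 0.1441]
tool_rot: [0.137, 0.752, 0.586, -0.268]
contact_force: [1.0, 0.1, -0.7]
gripper_width: 0.898
grasp_force: 0.0
```

```bash
python3 kt.py; python3 look.py w6
cat > ptr.py <<'E'
from k2 import *
for f in sys.argv[1:]:
    c=dict(np.load(f'pics/{f}.npz'));C=np.array([.5385,.1231,.0790])
    # unwarp the end-face plane: 0.1 mm per px, uphill = up, left = left
    w=np.arange(-26,26.01,.1)*1e-3;X,Y=np.meshgrid(w,w)   # X right, Y down
    P=C+Rz.apply((-Y.ravel()[:,None]*up-X.ravel()[:,None]*lf));u=proj(c,P).astype(np.float32).reshape(X.shape+(2,))
    g=cv2.remap(c['img'].min(2),u[...,0],u[...,1],cv2.INTER_CUBIC).astype(int);r=np.hypot(X,Y)
    m=(g>120)&(r<.0185);v,x=np.nonzero(m);pts=np.c_[X[m],Y[m]]
    if len(pts)<50: print(f,'few',len(pts));continue
    q=cv2.fitLine(pts.astype(np.float32),cv2.DIST_HUBER,0,1e-5,1e-5).ravel();e=q[:2]*np.sign(q[:2]@pts.mean(0))
    off=np.cross(e,q[2:])
    print(f,'n',len(pts),'line angle left of uphill',np.degrees(np.arctan2(-e[0],-e[1])),'mean dir',np.degrees(np.arctan2(-pts.mean(0)[0],-pts.mean(0)[1])),'offset mm',off*1e3,'rmax',r[m].max(),r[m].min())
E
python3 ptr.py w5 w6 2>/dev/null
```

```text
[-0.00123866  0.00078122  0.08028033] axis [1.74801914e-03 2.93117920e-04 9.99998429e-01] tool y angle left of uphill 100.83639746662459 [ 1.   0.1 -0.7] [ 0.53 -0.3   0.01] 0.8984243631665545 [-1.01  0.82  0.7   1.62 -0.08  1.32 -0.57]
18.15 [0.55738691 0.16602505 0.14393629] [[0.1689, 0.9552, -0.2431], [0.8076, -0.2755, -0.5214], [-0.565, -0.1082, -0.818]] [-1.005  0.82   0.7    1.616 -0.08   1.317 -0.571] cam [0.59932809 0.29314019 0.19809601] [-0.28408014 -0.74596451 -0.60235822]
w5 n 5854 line angle left of uphill 105.27633575823037 mean dir 101.38635790092367 offset mm 0.682229264530515 rmax 0.018498108011361543 0.0014317821063273718
w6 n 6520 line angle left of uphill 26.20877950492579 mean dir 27.544780590569047 offset mm -0.23543297409236996 rmax 0.01849540483471481 0.0014866068747313994
```

```bash
python3 -c "
from station import bot
print(bot.hand_in())"
```

```text
the job is handed in; nothing more can be done
None
```

The tile lies flat, centred and square on the mat between lip and stop bar, the knob's line reads within about 0.5° of the long mark, both are released, and the job was handed in at about 18 s.

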